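Sort the mixed-up seasoning onto its own coasters

TASK

The four seasonings have been put back on each other's coasters. Put each upright in the middle of its own: the red-lidded jar on the red coaster, the salt shaker on the white, the black-capped spice jar on the black and the wooden pepper mill on the wooden one; the empty blue coaster is there to set one aside on meanwhile. Set them down without dropping them, tip none over, and leave the kitchen timer and the egg cup where they stand.

Things in the scene. Friction and masses are not known exactly. Their poses are not given: they have to be found in the camera images.
- red_lid_jar: Glass jar with a red lid, 65 mm across, 90 mm high, about 0.35 kg; straight sides, easily gripped from above at 55 mm above its underside (fingers 65 mm apart). Starts upright on a wrong coaster. Origin: centre of its underside, z up; round, so yaw is meaningless.
- salt_shaker: Small glass salt shaker with white salt in it and a domed light grey perforated top, 44 mm across at its widest, 90 mm high, about 0.1 kg; the dome is 34 mm across above 74 mm; easily gripped from above at 50 mm above its underside. Starts upright on a wrong coaster. Origin: centre of its underside, z up; round, so yaw is meaningless.
- spice_jar: Slim glass spice jar with a black screw cap and a dark label, 41 mm across, 105 mm high, about 0.11 kg; straight sides, easily gripped from above at 65 mm above its underside. Starts upright on a wrong coaster. Origin: centre of its underside, z up; round, so yaw is meaningless.
- pepper_mill: Tall turned brown wooden pepper mill, 58 mm across at its widest, 190 mm high, about 0.18 kg. The head, from 138 to 179 mm above its underside, is 50 mm across and does not turn; a knob 12 mm across stands on it up to 190 mm. Grip the head from above, 155 mm above the underside. Starts upright on a wrong coaster. Origin: centre of its underside, z up; round, so yaw is meaningless.
- red_coaster: The red coaster, place of the jar with the red lid. Round coaster fixed to the worktop, 102 mm across; its flat inner floor is 90 mm across and 3 mm above the worktop, its rim 7 mm above the worktop. Origin on the worktop at its centre, z up; it is round, so yaw means nothing.
- white_coaster: The white coaster, place of the salt shaker. Round coaster fixed to the worktop, 102 mm across; its flat inner floor is 90 mm across and 3 mm above the worktop, its rim 7 mm above the worktop. Origin on the worktop at its centre, z up; it is round, so yaw means nothing.
- black_coaster: The black coaster, place of the spice jar with the black cap. Round coaster fixed to the worktop, 102 mm across; its flat inner floor is 90 mm across and 3 mm above the worktop, its rim 7 mm above the worktop. Origin on the worktop at its centre, z up; it is round, so yaw means nothing.
- wood_coaster: The dark brown wooden coaster, place of the wooden pepper mill. Round coaster fixed to the worktop, 102 mm across; its flat inner floor is 90 mm across and 3 mm above the worktop, its rim 7 mm above the worktop. Origin on the worktop at its centre, z up; it is round, so yaw means nothing.
- blue_coaster: The blue coaster, empty at the start: the spare place. Round coaster fixed to the worktop, 102 mm across; its flat inner floor is 90 mm across and 3 mm above the worktop, its rim 7 mm above the worktop. Origin on the worktop at its centre, z up; it is round, so yaw means nothing.
- kitchen_timer: Bystander, not to be moved: kitchen timer, a red dial on a cream base, 63 mm across, 41 mm high, standing loose among the coasters. Origin at the centre of its underside.
- egg_cup: Bystander, not to be moved: empty cream stoneware egg cup, 49 mm across, 57 mm high, standing loose between the coasters and the robot. Origin at the centre of its underside.
There are look-alikes about, which are no part of the job. There is more than one size of the red_coaster; the job needs the middle-sized. Leave any orange look-alike of the spice_jar alone.

How it is judged:
At the end, for the whole second after the job is handed in: Each of the four containers stands upright (tilt under 0.06 rad; the salt shaker, whose foot is a little uneven, under 0.1 rad) on the floor of its own coaster (its underside less than 6 mm above the coaster's underside), its axis within 15 mm of the coaster's centre, at rest and released (horizontal distance between red_lid_jar and red_coaster below 0.015 m and z of red_lid_jar in the frame of red_coaster below 0.006 m and angle between each of red_lid_jar, spice_jar, pepper_mill's own z axis and vertical below 0.06 rad and linear speed of each of red_lid_jar, salt_shaker, spice_jar, pepper_mill below 0.02 m/s and contact force between each of red_lid_jar, salt_shaker, spice_jar, pepper_mill and the fingers below 0.1 N and horizontal distance between salt_shaker and white_coaster below 0.015 m and z of salt_shaker in the frame of white_coaster below 0.006 m and angle between salt_shaker's own z axis and vertical below 0.1 rad and horizontal distance between spice_jar and black_coaster below 0.015 m and z of spice_jar in the frame of black_coaster below 0.006 m and horizontal distance between pepper_mill and wood_coaster below 0.015 m and z of pepper_mill in the frame of wood_coaster below 0.006 m); the robot touches nothing.
It fails at once if a container is tipped over (tilted by more than 0.5 rad) (angle between any of red_lid_jar, salt_shaker, spice_jar, pepper_mill's own z axis and vertical above 0.5 rad).
It fails at once if the kitchen timer is shifted by more than 20 mm (distance of kitchen_timer from where it was at the start of the episode above 0.02 m).
It fails at once if the egg cup is shifted by more than 20 mm (distance of egg_cup from where it was at the start of the episode above 0.02 m).
It fails at once if a coaster is struck with more than 60 N (a container dropped or slammed down) (contact force between any of red_coaster, white_coaster, black_coaster, wood_coaster, blue_coaster and anything else above 60 N).
It also fails if it takes over 136 s, if anything falls off the work surface, if the arm or the gripper's body presses on something with over 40 N, if the wrist force passes 120 N, or if a joint passes its speed limit or range.

ROBOT

A 6-joint arm with a two-finger parallel gripper is mounted at the origin on a cart in front of the work surface, level with it; the furniture and walls round the work are solid. World frame = base frame: x ahead of the robot, y to its left, z up, the work surface at z = 0. Lengths are in m, angles in rad, forces in N, time in s.
With the tool pointing down it reaches from about 0.35 to 0.975 m from the base axis. Payload 4.9 kg.
Tool frame: the origin (TCP) lies between the finger pads; the fingertips stand 25 mm ahead of it and the grasp point (between the pads) lies 6 mm ahead of it (manip.tcp_to_tips is the z of the fingertips in the tool frame, in m); z points along the fingers, y is the line along which they close (so a half turn about z gives the same grasp; the last joint's range is limited). The gripper opens to 85 mm and grips with 20 to 120 N. Pads are 22 mm wide; open, the fingers measure 114 mm over their backs; the gripper's body (76 mm by 85 mm) begins 54 mm behind the grasp point. The pads swing forward as they close: fully open they stand 13 mm farther back than shut.
Start: joints at [-1.322, 0.053, 1.613, -0, 1.476, -0.119], TCP at [0.225, -0.583, 0.256] pointing down, gripper open.
Joint ranges: [-3.01, 3.01], [-1.01, 2.22], [0.06, 2.58], [-1.02, 4.17], [0.09, 2.62], [-3.14, 3.14]. Speed limits (rad/s): [2.57, 2.57, 3.14, 3.14, 3.14, 3.14].

INTERFACE

Orientations are given as a unit quaternion [w, x, y, z].
In Python, from plant import manip gives the robot as it stands. The module is installed in compiled form; this text tells all that it offers.
- The arm moves only by the tool arm_command, never from a script. Its argument "moves" is a list of rows, each a list of 3 entries, a list of its own where there are three numbers: the opening, from -1 (shut) to 1 (fully open), then the shift along the tool's x, y, z in units of 0.15 m (1.0 is 0.15 m), then the turn about the tool's z in units of 2 pi rad (1.0 is 2 pi rad). A call has 1 to 20 rows; each row is the pose to reach, as a shift and turn from the pose commanded when the call began, along the tool's axes at that moment, turning the shorter way round; what a row does not reach only later rows make up. A row lasts 1/12 s, in which the tool goes at most 41.7 mm and 7.16 degrees, less where a joint would pass 70% of its speed; a pose out of reach is approached as far as the arm can. A call with a number of a shift or a turn outside -1 to 1 is refused whole. A call with a gripper value outside its range is refused whole. The fingers move at their own pace and stop on an object; the grip force is fixed at half the most. Time passes only in rows, so rows that repeat a pose let the fingers close. It gives the time, the measured TCP pose, the force, the opening and the grip force at its end, in the units of the state.
- manip.state(): the state, without advancing time (a new reading comes with each control period).
- manip.grab_frame(name): name is "side" or "top" or "wrist"; returns a dict with "frame" (480x640x3 uint8, red, green, blue), "fx", "fy", "cx", "cy" (pixels), "R" (3x3) and "t" (3): a world point X has camera coordinates R X + t. Camera axes: x right, y down, z forward; pixel columns grow to the right and rows downward; lengths in m; the calibration is good to about 2 mm. A picture is of the moment at which its call begins. There is no depth.
- manip.job_done(): hands the job in; it is judged then, once.
Trained networks look in a picture, given as the dict that the camera call returned (one of the last four; its "shot" number tells which), for a name from the list of things; names that differ only in an ending like _2 or _b are one class to them, and where a whole thing is asked for, a point or a joint stands for the part that bears it (a point fixed in the world has none). Each returns a list of dicts, best first, with "confidence" (0 to 1); they miss things now and then, are a little off and sometimes report something else, mostly with a low value. They report only what shows in the picture. A call takes as long as a camera call. They do not tell look-alikes from the thing itself.
- manip.search_frame(picture, target): "extent" ([left, top, right, bottom] in pixels, round what is visible of it).
The state is a dict: "time": time; "joint_pos": joint angles; "joint_vel": joint speeds; "joint_efforts": joint torques, N m; "tool_pos": TCP position; "tool_rot": TCP orientation; "contact_force": force on the tool from outside, world axes, zero at the start; "ft_torque": the same for the moment, N m; "gripper_width": opening from 0.0 (shut) to 1.0 (fully open); "grasp_force": force on a finger pad.
Only numpy, scipy, OpenCV 4.12 (cv2) and the standard library are available. Lean on these libraries where they do the work, as an engineer would, in place of code of your own. Each camera call takes 0.05 s, during which the arm holds its last target. There are 200 camera calls.

## Working session

There is one attempt and no reset: what is moved stays moved. The work goes in short steps, Python scripts to look and compute and a tool call to move; the robot and the scene stay as the last step left them, time stands still between calls to the robot, and variables do not carry over. Pictures are saved under pics/ and viewed, at most 14 in all, crops included, and the job is handed in when it is done.

Besides the shell and the picture viewer there is one more tool, called after "Emit:" as name(argument=value, ...), one argument or row to a line, values as JSON. arm_command: Moves the arm, as the interface text tells. Shifts and turns lie within -1 to 1; 1 stands for 0.15 m of shift or 2 pi rad of turn. Its arguments: {"type":"object","properties":{"moves":{"type":"array"}},"required":["moves"]}

```bash
mkdir -p pics; cat > h.py <<'E'
import numpy as np, cv2
from plant import manip
def ray(f,u,v,z):
    R=np.array(f["R"]);t=np.array(f["t"]);c=-R.T@t
    d=R.T@np.array([(u-f["cx"])/f["fx"],(v-f["cy"])/f["fy"],1.])
    return c+d*(z-c[2])/d[2]
def proj(f,X):
    p=np.array(f["R"])@np.array(X)+np.array(f["t"])
    return f["fx"]*p[0]/p[2]+f["cx"],f["fy"]*p[1]/p[2]+f["cy"]
def save(f,n): cv2.imwrite("pics/"+n,cv2.cvtColor(f["frame"],cv2.COLOR_RGB2BGR))
E
python3 - <<'E'
from h import *
H=dict(red_lid_jar=.09,salt_shaker=.09,spice_jar=.105,pepper_mill=.19,red_coaster=.005,white_coaster=.005,black_coaster=.005,wood_coaster=.005,blue_coaster=.005,kitchen_timer=.04,egg_cup=.057)
s=manip.state();print(s["time"],s["tool_pos"],s["tool_rot"])
for c in("top","side"):
    f=manip.grab_frame(c);save(f,c+".png")
    R=np.array(f["R"]);print(c,-R.T@np.array(f["t"]),R[2],f["fx"])
    for n,h in H.items():
        for d in manip.search_frame(f,n):
            if d["confidence"]<.3: continue
            e=d["extent"];print(n,round(d["confidence"],2),np.round(e),np.round(ray(f,(e[0]+e[2])/2,(e[1]+e[3])/2,h),3))
E
```

```text
0.0 [ 0.22455896 -0.58263928  0.25504956] [-1.03647405e-03  9.83140583e-01  1.82848341e-01 -6.26745029e-05]
top [0.18069041 0.04445505 1.5686971 ] [ 0.19759241 -0.09962522 -0.97520872] 603.9315379649752
red_lid_jar 0.72 [180. 297. 207. 321.] [0.45  0.235 0.09 ]
salt_shaker 0.74 [253. 266. 271. 284.] [0.454 0.049 0.09 ]
spice_jar 0.93 [266. 174. 282. 203.] [ 0.64  -0.071  0.105]
spice_jar 0.77 [309. 162. 323. 193.] [ 0.62  -0.179  0.105]
pepper_mill 0.55 [332. 231. 360. 264.] [ 0.41  -0.155  0.19 ]
red_coaster 0.78 [328. 232. 362. 272.] [ 0.431 -0.174  0.005]
red_coaster 0.62 [384. 196. 437. 245.] [ 0.431 -0.371  0.005]
red_coaster 0.56 [452. 212. 479. 242.] [ 0.353 -0.495  0.005]
white_coaster 0.76 [298. 166. 340. 202.] [ 0.63  -0.196  0.005]
black_coaster 0.8 [176. 290. 218. 332.] [0.457 0.24  0.005]
wood_coaster 0.66 [243. 258. 281. 297.] [0.464 0.051 0.005]
blue_coaster 0.67 [148. 239. 185. 279.] [0.617 0.257 0.005]
kitchen_timer 0.57 [228. 205. 254. 230.] [0.626 0.035 0.04 ]
kitchen_timer 0.3 [252. 267. 271. 285.] [0.462 0.052 0.04 ]
egg_cup 0.86 [253. 315. 271. 334.] [0.347 0.1   0.057]
side [-0.16694653 -1.02192356  0.85312341] [ 0.47288721  0.65946678 -0.58436398] 583.5015960148268
red_lid_jar 0.66 [232. 168. 252. 206.] [0.431 0.176 0.09 ]
salt_shaker 0.72 [268. 200. 288. 239.] [ 0.427 -0.01   0.09 ]
pepper_mill 0.87 [304. 224. 334. 289.] [ 0.347 -0.295  0.19 ]
pepper_mill 0.45 [272. 200. 290. 237.] [ 0.356 -0.142  0.19 ]
red_coaster 0.9 [299. 270. 343. 298.] [ 0.432 -0.182  0.005]
red_coaster 0.84 [342. 320. 389. 355.] [ 0.41  -0.373  0.005]
red_coaster 0.66 [362. 373. 401. 402.] [ 0.352 -0.494  0.005]
white_coaster 0.45 [404. 248. 415. 267.] [ 0.669 -0.219  0.005]
black_coaster 0.72 [223. 198. 262. 211.] [0.453 0.223 0.005]
wood_coaster 0.76 [259. 227. 299. 247.] [0.453 0.034 0.005]
egg_cup 0.75 [219. 216. 237. 243.] [0.329 0.065 0.057]
```

```bash
python3 - <<'E'
import cv2
a=cv2.imread("pics/top.png")[130:350,130:500];cv2.imwrite("pics/topc.png",cv2.resize(a,(800,476),interpolation=3))
a=cv2.imread("pics/side.png")[140:420,190:520];cv2.imwrite("pics/sidec.png",cv2.resize(a,(700,594),interpolation=3))
E
```

```text
(no output)
```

View pics/topc.png

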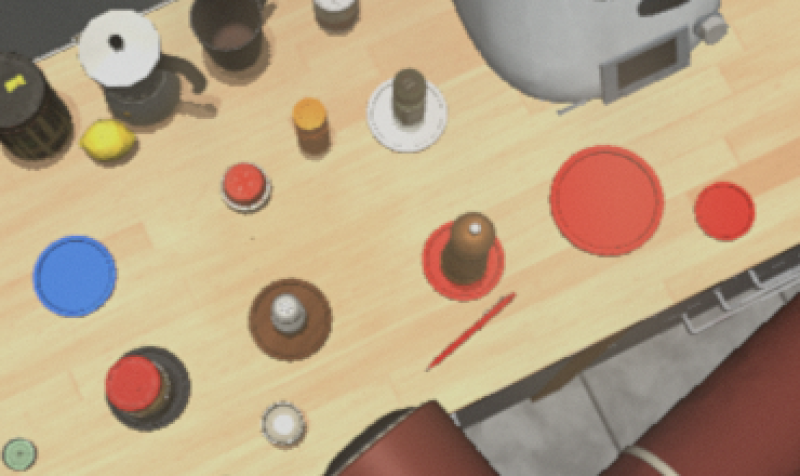

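View pics/sidec.png

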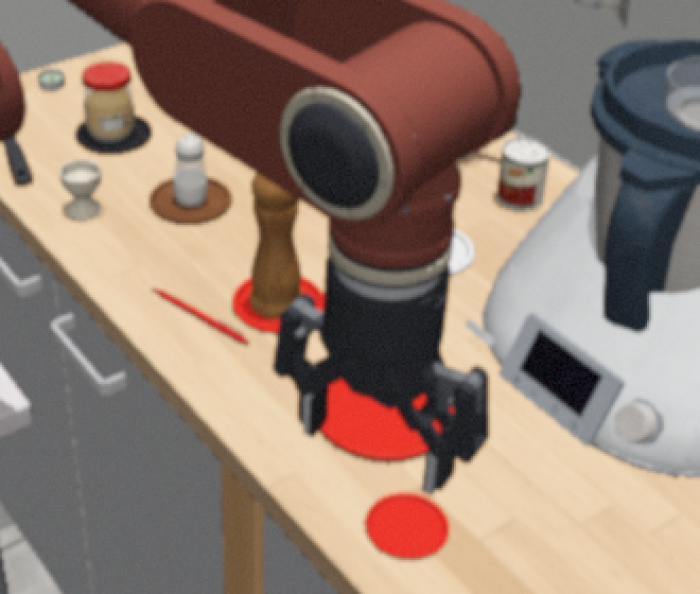

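Candidates (top-crop px):
- **Red coaster:** three sizes, at (463,260) under the mill, (607,200) large and (724,210) small. The middle one is under the mill.
- **Spice jar:** black cap at (409,85), and an orange look-alike at (311,125) to leave alone.
- **Red lid:** the jar at (133,383). The timer at (246,184) has a red dial.
- **Salt:** at (287,312). The egg cup is at (284,424).

Next I'll refine the positions.

```bash
python3 - <<'E'
from h import *
f=manip.grab_frame("top")
def px(u,v): return 130+u*370/800,130+v*220/476
for n,u,v,h in [("jar",133,382,.09),("salt",286,304,.09),("spice",409,77,.105),("mill",475,228,.19),("orange",310,113,.1)]:
    print(n,np.round(ray(f,*px(u,v),h),3))
hsv=cv2.cvtColor(f["frame"],cv2.COLOR_RGB2HSV)
a=np.zeros(f["frame"].shape)
for n,x,y in [("red",.431,-.174),("white",.630,-.196),("black",.457,.240),("wood",.462,.051),("blue",.617,.257)]:
    th=np.linspace(0,6.28,60)
    p=np.array([proj(f,(x+.051*np.cos(t),y+.051*np.sin(t),.007)) for t in th])
    for q in p: cv2.circle(f["frame"],(int(round(q[0]*16)),int(round(q[1]*16))),5,(0,255,0),-1,shift=4)
c=cv2.resize(f["frame"][140:350,140:370],(657,600),interpolation=0)
cv2.imwrite("pics/ov.png",c[:,:,::-1])
E
```

```text
jar [0.458 0.237 0.09 ]
salt [0.464 0.044 0.09 ]
spice [ 0.646 -0.201  0.105]
mill [ 0.432 -0.176  0.19 ]
orange [ 0.657 -0.077  0.1  ]
```

View pics/ov.png

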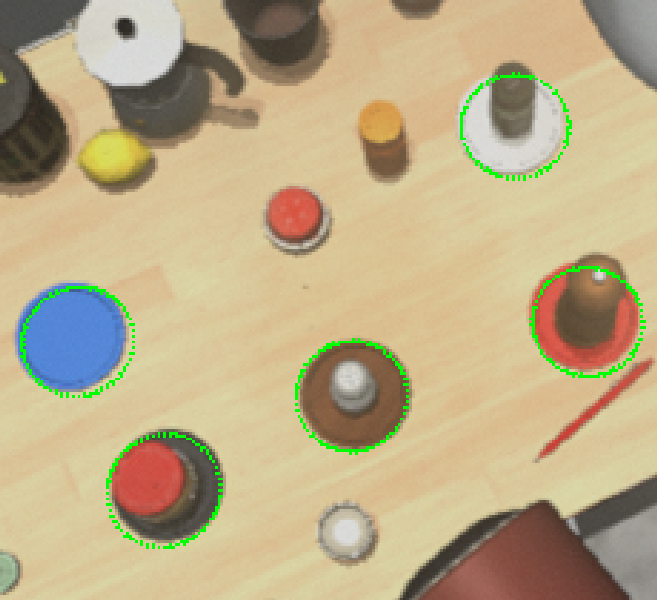

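Emit:
arm_command(
  moves=[
    [1, [0.9, -0.5, -0.5], 0.0586],
    [1, [0.9, -0.5, -0.5], 0.0586],
    [1, [0.9, -0.5, -0.5], 0.0586],
    [1, [0.9, -0.5, -0.5], 0.0586],
    [1, [0.9, -0.5, -0.5], 0.0586],
    [1, [0.9, -0.5, -0.5], 0.0586],
    [1, [0.9, -0.5, -0.5], 0.0586],
    [1, [0.9, -0.5, -0.5], 0.0586],
  ],
)

```text
time: 1.92
tool_pos: [0.3229, -0.4651, 0.3299]
tool_rot: [-0.001, 1.0, -0.001, -0.001]
contact_force: [-0.2, -0.6, 0.5]
gripper_width: 1.0
grasp_force: 0.0
```

The circles sit a few px off the coasters, so I'll fit each one by colour.

```bash
cat > fit.py <<'E'
from h import *
from scipy.optimize import minimize
C=dict(red=(.431,-.174),white=(.63,-.196),black=(.457,.24),wood=(.462,.051),blue=(.617,.257))
def fit(f,names=C):
    # maximise the outward brightness/colour step across the projected outer rim
    lab=cv2.GaussianBlur(cv2.cvtColor(f["frame"],cv2.COLOR_RGB2LAB),(3,3),0).astype(np.float32)
    th=np.linspace(0,2*np.pi,120,endpoint=False)
    def ring(x,y,r):
        p=np.array([proj(f,(x+r*np.cos(t),y+r*np.sin(t),.005)) for t in th],np.float32)
        return cv2.remap(lab,p[None,:,0].copy(),p[None,:,1].copy(),1)[0]
    out={}
    for n in names:
        def cost(q): return -np.median(np.clip(np.linalg.norm(ring(*q,.0535)-ring(*q,.0485),axis=1),0,60))-np.mean(np.clip(np.linalg.norm(ring(*q,.0535)-ring(*q,.0485),axis=1),0,60))
        x0=C[n];g=[(cost((x0[0]+a,x0[1]+b)),x0[0]+a,x0[1]+b) for a in np.arange(-.014,.0141,.002) for b in np.arange(-.014,.0141,.002)]
        g=min(g);r=minimize(cost,g[1:],method="Nelder-Mead",options=dict(initial_simplex=[g[1:],(g[1]+.002,g[2]),(g[1],g[2]+.002)]))
        out[n]=r.x;print(n,np.round(r.x,4),round(r.fun,1))
    return out
E
python3 - <<'E'
from fit import *
f=manip.grab_frame("top");o=fit(f)
for n in o:
    for t in np.linspace(0,6.28,90):
        q=proj(f,(o[n][0]+.051*np.cos(t),o[n][1]+.051*np.sin(t),.006));cv2.circle(f["frame"],(int(q[0]*16),int(q[1]*16)),4,(0,255,0),-1,shift=4)
w=manip.grab_frame("wrist")
a=cv2.resize(f["frame"][140:350,140:370],(480,438),interpolation=0);b=cv2.resize(w["frame"],(320,240))
c=np.zeros((438,800,3),np.uint8);c[:,:480]=a;c[:240,480:]=b
cv2.imwrite("pics/ov2.png",c[:,:,::-1])
E
```

```text
red [ 0.4376 -0.1741] -103.8
white [ 0.6395 -0.195 ] -37.9
black [0.461  0.2362] -120.0
wood [0.462  0.0472] -120.0
blue [0.625 0.261] -120.0
```

View pics/ov2.png

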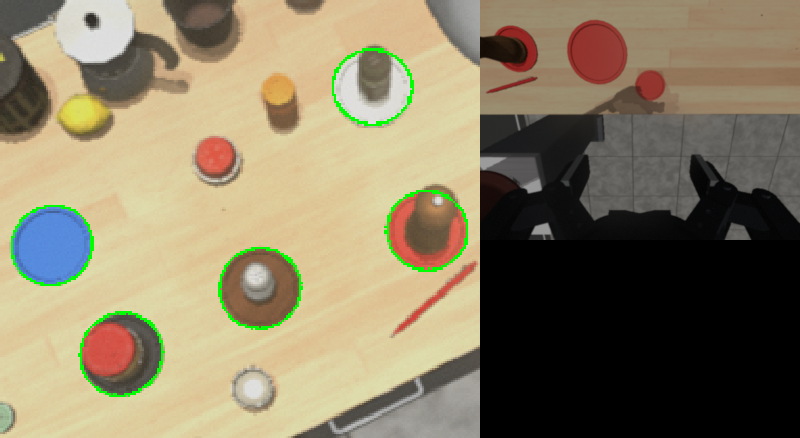

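Coasters are well fitted now. Before reaching for the spice jar I'll check its clearance to the appliance.

```bash
python3 - <<'E'
from h import *
f=manip.grab_frame("top")
for u,v in [(455,5),(480,45),(510,80),(555,102),(600,95)]:
    print(*[np.round(ray(f,130+u*370/800,130+v*220/476,z)[:2],3) for z in (0,.1,.2)])
print(manip.state()["joint_pos"])
E
```

```text
[ 0.741 -0.314] [ 0.705 -0.291] [ 0.67  -0.268]
[ 0.679 -0.318] [ 0.647 -0.295] [ 0.615 -0.272]
[ 0.62  -0.332] [ 0.592 -0.308] [ 0.564 -0.284]
[ 0.569 -0.37 ] [ 0.545 -0.344] [ 0.52  -0.317]
[ 0.553 -0.426] [ 0.529 -0.396] [ 0.506 -0.366]
[-1.09571193e+00 -1.18896522e-01  1.65924886e+00 -1.77755108e-04
  1.60365094e+00  4.77254774e-01]
```

Emit:
arm_command(
  moves=[
    [1, [0, -0.2, 0], 0],
    [1, [0, -0.4, 0], 0],
    [1, [0, -0.6, 0], 0],
    [1, [0, -0.8, 0], 0],
    [1, [0, -1, 0], 0],
    [1, [0.1, -1, 0], 0],
  ],
)

```text
time: 2.57
tool_pos: [0.3372, -0.3115, 0.3307]
tool_rot: [-0.001, 1.0, -0.0, -0.0]
contact_force: [0.9, -0.9, -0.7]
gripper_width: 1.001
grasp_force: 0.0
```

Emit:
arm_command(
  moves=[
    [1, [0.2, -0.2, 0], 0],
    [1, [0.4, -0.4, 0], 0],
    [1, [0.6, -0.6, 0], 0],
    [1, [0.8, -0.8, 0], 0],
    [1, [0.9, -0.8, 0], 0],
    [1, [0.9, -0.8, 0], 0],
  ],
)

```text
time: 3.07
tool_pos: [0.4757, -0.1935, 0.3303]
tool_rot: [-0.001, 1.0, 0.002, -0.0]
contact_force: [-0.6, -1.0, -0.6]
gripper_width: 1.0
grasp_force: 0.0
```

Emit:
arm_command(
  moves=[
    [1, [0.2, 0, 0], 0],
    [1, [0.4, 0, 0.2], 0],
    [1, [0.6, 0, 0.4], 0],
    [1, [0.75, 0, 0.6], 0],
    [1, [0.83, 0, 0.7], 0],
    [1, [0.83, 0, 0.7], 0],
    [1, [0.83, 0, 0.7], 0],
  ],
)

```text
time: 3.65
tool_pos: [0.597, -0.1958, 0.2244]
tool_rot: [-0.001, 1.0, -0.001, -0.002]
contact_force: [-0.9, -0.1, 0.6]
gripper_width: 0.999
grasp_force: 0.0
```

```bash
python3 - <<'E'
from fit import *
w=manip.grab_frame("wrist");s=manip.state();p=np.array(s["tool_pos"]);print(p)
R=np.array(w["R"]);print(-R.T@np.array(w["t"]),R[2])
for d in manip.search_frame(w,"spice_jar"):
    e=d["extent"];print(d["confidence"],np.round(e))
for d in manip.search_frame(w,"white_coaster"):
    e=d["extent"];print(d["confidence"],np.round(e),ray(w,(e[0]+e[2])/2,(e[1]+e[3])/2,.005))
for z in(.003,.108): # expected spice
    q=proj(w,(.643,-.198,z));print(q);cv2.circle(w["frame"],(int(q[0]),int(q[1])),4,(0,255,0),-1)
save(w,"w1.png")
E
```

```text
[ 0.59756732 -0.19602683  0.22658693]
[ 0.6767917  -0.19560533  0.34080882] [-0.31317506  0.00119134 -0.94969467]
0.81 [287. 152. 346. 219.]
0.71 [103. 127. 208. 190.]
0.58 [262. 117. 370. 226.] [ 0.63899628 -0.19244976  0.005     ]
(np.float64(321.775716310845), np.float64(166.9347592233322))
(np.float64(322.8784874332339), np.float64(183.00658138245615))
```

View pics/w1.png

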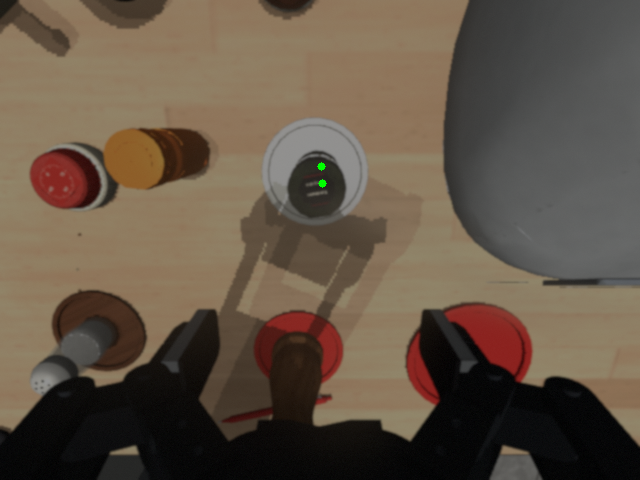

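Cap at (316,188), coaster centre about (316,171). They agree with the fit: spice jar at (.639,-.193), centred on its coaster. Descending.

Emit:
arm_command(
  moves=[
    [1, [0.15, 0, 0], 0],
    [1, [0.275, -0.01, 0], 0],
    [1, [0.275, -0.01, 0.1], 0],
    [1, [0.275, -0.01, 0.25], 0],
    [1, [0.275, -0.01, 0.4], 0],
    [1, [0.275, -0.01, 0.55], 0],
    [1, [0.275, -0.01, 0.7], 0],
    [1, [0.275, -0.01, 0.85], 0],
    [1, [0.275, -0.01, 0.95], 0],
    [1, [0.275, -0.01, 1], 0],
    [1, [0.275, -0.01, 1], 0],
    [-1, [0.275, -0.01, 1], 0],
    [-1, [0.275, -0.01, 1], 0],
    [-1, [0.275, -0.01, 1], 0],
    [-1, [0.275, -0.01, 1], 0],
    [-1, [0.275, -0.01, 1], 0],
    [-1, [0.275, -0.01, 1], 0],
    [-1, [0.275, -0.01, 1], 0],
    [-1, [0.275, -0.01, 1], 0],
    [-1, [0.275, -0.01, 1], 0],
  ],
)

```text
time: 5.47
tool_pos: [0.6408, -0.1938, 0.0783]
tool_rot: [0.001, 1.0, -0.0, 0.001]
contact_force: [0.1, -0.4, 5.5]
gripper_width: 0.466
grasp_force: 60.6
```

Emit:
arm_command(
  moves=[
    [-1, [0, 0, -0.03], 0],
    [-1, [0, 0, -0.1], 0],
    [-1, [0, 0, -0.2], 0],
    [-1, [0, 0, -0.35], 0],
    [-1, [0, 0, -0.5], 0],
    [-1, [0, 0, -0.65], 0],
    [-1, [0, 0, -0.8], 0],
    [-1, [0, -0.05, -0.92], 0],
    [-1, [0, -0.15, -1], 0],
    [-1, [0, -0.3, -1], 0],
    [-1, [0, -0.45, -1], 0],
    [-1, [0, -0.6, -1], 0],
    [-1, [0, -0.75, -1], 0],
    [-1, [0, -0.9, -1], 0],
    [-1, [0, -1, -1], 0],
  ],
)

```text
time: 6.72
tool_pos: [0.6391, -0.0404, 0.2265]
tool_rot: [-0.0, 1.0, 0.001, -0.0]
contact_force: [-0.1, -0.3, -1.3]
gripper_width: 0.466
grasp_force: 60.5
```

Emit:
arm_command(
  moves=[
    [-1, [0, -0.15, 0], 0],
    [-1, [0, -0.3, 0], 0],
    [-1, [0, -0.45, 0], 0],
    [-1, [0, -0.6, 0], 0],
    [-1, [0, -0.75, 0], 0],
    [-1, [0, -0.9, 0], 0],
    [-1, [0, -1, 0], 0],
  ],
)

```text
time: 7.3
tool_pos: [0.6392, 0.1091, 0.2264]
tool_rot: [-0.0, 1.0, 0.001, -0.0]
contact_force: [1.2, 0.5, -1.3]
gripper_width: 0.469
grasp_force: 60.6
```

Emit:
arm_command(
  moves=[
    [-1, [0, -0.15, 0], 0],
    [-1, [-0.05, -0.3, 0], 0],
    [-1, [-0.1, -0.45, 0], 0],
    [-1, [-0.1, -0.6, 0], 0],
    [-1, [-0.1, -0.75, 0], 0],
    [-1, [-0.1, -0.9, 0], 0],
    [-1, [-0.1, -1, 0], 0],
    [-1, [-0.1, -1, 0], 0],
    [-1, [-0.1, -1, 0], 0],
  ],
)

```text
time: 8.05
tool_pos: [0.6246, 0.2571, 0.2261]
tool_rot: [0.0, 1.0, 0.0, -0.0]
contact_force: [0.0, -0.5, -0.8]
gripper_width: 0.463
grasp_force: 60.6
```

Emit:
arm_command(
  moves=[
    [-1, [0, -0.03, 0.1], 0],
    [-1, [0, -0.03, 0.25], 0],
    [-1, [0, -0.03, 0.4], 0],
    [-1, [0, -0.03, 0.55], 0],
    [-1, [0, -0.03, 0.7], 0],
    [-1, [0, -0.03, 0.82], 0],
    [-1, [0, -0.03, 0.9], 0],
    [-1, [0, -0.03, 0.94], 0],
    [-1, [0, -0.03, 0.96], 0],
    [-1, [0, -0.03, 0.97], 0],
    [-1, [0, -0.03, 0.98], 0],
    [-1, [0, -0.03, 0.985], 0],
    [-1, [0, -0.03, 0.985], 0],
    [-1, [0, -0.03, 0.985], 0],
  ],
)

```text
time: 9.22
tool_pos: [0.6252, 0.2614, 0.0795]
tool_rot: [-0.0, 1.0, -0.0, 0.001]
contact_force: [0.2, -0.4, -1.0]
gripper_width: 0.468
grasp_force: 60.6
```

Emit:
arm_command(
  moves=[
    [-1, [0, 0, 0.005], 0],
    [-1, [0, 0, 0.01], 0],
    [-1, [0, 0, 0.01], 0],
    [0.2, [0, 0, 0.01], 0],
    [0.4, [0, 0, 0.01], 0],
    [1, [0, 0, 0.01], 0],
    [1, [0, 0, 0.01], 0],
    [1, [0, 0, 0.01], 0],
    [1, [0, 0, 0.01], 0],
    [1, [0, 0, 0.01], 0],
    [1, [0, 0, -0.1], 0],
    [1, [0, 0, -0.25], 0],
    [1, [0, 0, -0.4], 0],
    [1, [0, 0, -0.55], 0],
    [1, [0, 0, -0.7], 0],
    [1, [0, 0, -0.85], 0],
    [1, [0, 0, -1], 0],
    [1, [0, 0, -1], 0],
  ],
)

```text
time: 10.72
tool_pos: [0.6273, 0.262, 0.2353]
tool_rot: [-0.001, 1.0, -0.0, 0.005]
contact_force: [0.5, 1.1, 1.3]
gripper_width: 1.002
grasp_force: 0.0
```

Emit:
arm_command(
  moves=[
    [1, [-0.2, 0.2, 0], 0],
    [1, [-0.4, 0.4, 0], 0],
    [1, [-0.6, 0.6, 0], 0],
    [1, [-0.8, 0.8, 0], 0],
    [1, [-1, 1, 0], 0],
    [1, [-1, 1, 0], 0],
  ],
)

```text
time: 11.22
tool_pos: [0.4699, 0.1084, 0.2259]
tool_rot: [0.001, 1.0, -0.001, -0.002]
contact_force: [-0.4, 0.1, -0.8]
gripper_width: 0.998
grasp_force: 0.0
```

Emit:
arm_command(
  moves=[
    [1, [-0.1, 0.2, 0], 0],
    [1, [-0.2, 0.3, 0], 0],
    [1, [-0.3, 0.4, 0], 0],
    [1, [-0.3, 0.4, 0], 0],
    [1, [-0.3, 0.4, 0], 0],
  ],
)

```text
time: 11.63
tool_pos: [0.4294, 0.0509, 0.2282]
tool_rot: [-0.0, 1.0, -0.001, 0.0]
contact_force: [0.5, -0.1, 0.1]
gripper_width: 0.996
grasp_force: 0.0
```

```bash
cat > look.py <<'E'
import sys
from fit import *
def look(name,zt,h,coasters,pic,pts=()):
    w=manip.grab_frame("wrist");s=manip.state();print(np.round(s["tool_pos"],4))
    for n,z in [(name,zt)]+[(c,.005) for c in coasters]:
        for d in manip.search_frame(w,n):
            if d["confidence"]<.3: continue
            e=d["extent"];print(n,d["confidence"],np.round(e),np.round(ray(w,(e[0]+e[2])/2,(e[1]+e[3])/2,z),4))
    for q in pts:
        q=proj(w,q);cv2.circle(w["frame"],(int(q[0]),int(q[1])),3,(0,255,0),-1)
    save(w,pic)
E
python3 -c "
from look import *
look('salt_shaker',.093,0,['wood_coaster','blue_coaster','black_coaster','spice_jar'],'w2.png',[(.464,.045,.093)])"
```

```text
[0.4298 0.0514 0.2283]
salt_shaker 0.68 [297. 158. 341. 218.] [0.4694 0.051  0.093 ]
wood_coaster 0.66 [33.  0. 89. 13.] [0.6088 0.2681 0.005 ]
blue_coaster 0.83 [  6.   1. 127.  50.] [0.5947 0.2663 0.005 ]
black_coaster 0.71 [ 21. 156. 156. 246.] [0.4433 0.2789 0.005 ]
black_coaster 0.7 [ 79. 125. 181. 242.] [0.4608 0.2349 0.005 ]
spice_jar 0.9 [34.  0. 90. 15.] [0.608  0.2669 0.005 ]
```

View pics/w2.png

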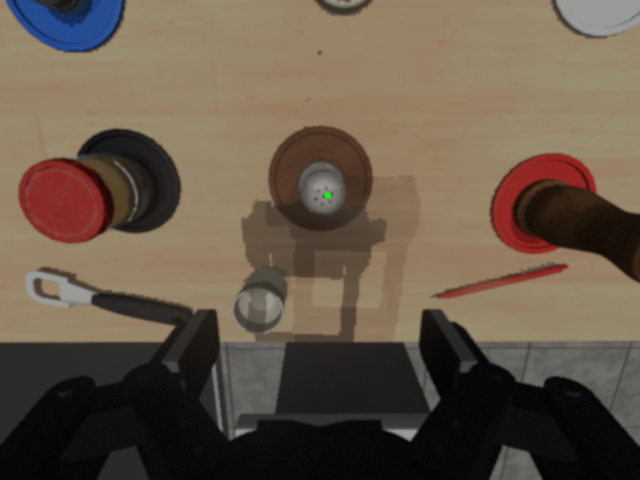

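The spice jar stands on blue. Salt dome centre is at (323,196), giving (.464,.048).

Emit:
arm_command(
  moves=[
    [1, [0.1, 0, 0], 0],
    [1, [0.23, 0.02, 0], 0],
    [1, [0.23, 0.02, 0.1], 0],
    [1, [0.23, 0.02, 0.25], 0],
    [1, [0.23, 0.02, 0.4], 0],
    [1, [0.23, 0.02, 0.55], 0],
    [1, [0.23, 0.02, 0.7], 0],
    [1, [0.23, 0.02, 0.85], 0],
    [1, [0.23, 0.02, 1], 0],
  ],
)

```text
time: 12.68
tool_pos: [0.4644, 0.0487, 0.0774]
tool_rot: [-0.0, 1.0, 0.0, 0.0]
contact_force: [-0.3, 0.4, 0.3]
gripper_width: 1.0
grasp_force: 0.0
```

Emit:
arm_command(
  moves=[
    [1, [0, 0, 0.06], 0],
    [1, [0, 0, 0.12], 0],
    [1, [0, 0, 0.12], 0],
    [1, [0, 0, 0.12], 0],
    [-1, [0, 0, 0.12], 0],
    [-1, [0, 0, 0.12], 0],
    [-1, [0, 0, 0.12], 0],
    [-1, [0, 0, 0.12], 0],
    [-1, [0, 0, 0.12], 0],
    [-1, [0, 0, 0.12], 0],
    [-1, [0, 0, 0.12], 0],
    [-1, [0, 0, 0.12], 0],
    [-1, [0, 0, 0.12], 0],
  ],
)

```text
time: 13.77
tool_pos: [0.4656, 0.0484, 0.0622]
tool_rot: [-0.0, 1.0, -0.0, 0.002]
contact_force: [-0.8, -0.2, 5.7]
gripper_width: 0.437
grasp_force: 59.9
```

Emit:
arm_command(
  moves=[
    [-1, [0, 0, -0.03], 0],
    [-1, [0, 0, -0.1], 0],
    [-1, [0, 0, -0.2], 0],
    [-1, [0, 0, -0.35], 0],
    [-1, [0, 0, -0.5], 0],
    [-1, [0, 0, -0.65], 0],
    [-1, [0, 0, -0.8], 0],
    [-1, [0.05, 0.05, -0.92], 0],
    [-1, [0.15, 0.15, -1], 0],
    [-1, [0.25, 0.25, -1], 0],
    [-1, [0.4, 0.4, -1], 0],
    [-1, [0.55, 0.55, -1], 0],
    [-1, [0.7, 0.7, -1], 0],
    [-1, [0.85, 0.85, -1], 0],
    [-1, [1, 1, -1], 0],
  ],
)

```text
time: 15.02
tool_pos: [0.6146, -0.103, 0.2107]
tool_rot: [-0.0, 1.0, -0.0, -0.0]
contact_force: [0.2, 0.5, -0.2]
gripper_width: 0.439
grasp_force: 59.4
```

Emit:
arm_command(
  moves=[
    [-1, [0.05, 0.15, 0], 0],
    [-1, [0.1, 0.3, 0], 0],
    [-1, [0.17, 0.45, 0], 0],
    [-1, [0.17, 0.55, 0], 0],
    [-1, [0.17, 0.61, 0], 0],
    [-1, [0.17, 0.61, 0], 0],
    [-1, [0.17, 0.61, 0], 0],
    [-1, [0.17, 0.61, 0], 0],
  ],
)

```text
time: 15.68
tool_pos: [0.6392, -0.1922, 0.2106]
tool_rot: [-0.0, 1.0, 0.0, -0.0]
contact_force: [0.5, -0.7, -0.5]
gripper_width: 0.436
grasp_force: 59.5
```

```bash
python3 -c "
from fit import *
f=manip.grab_frame('wrist');print(manip.state()['tool_pos']);save(f,'w3.png')
t=manip.grab_frame('top');fit(t,['wood'])
fit(f,['white'])"
```

```text
[ 0.63927076 -0.19210679  0.21066418]
wood [0.4614 0.0473] -120.0
white [ 0.6363 -0.1912] -53.5
```

View pics/w3.png

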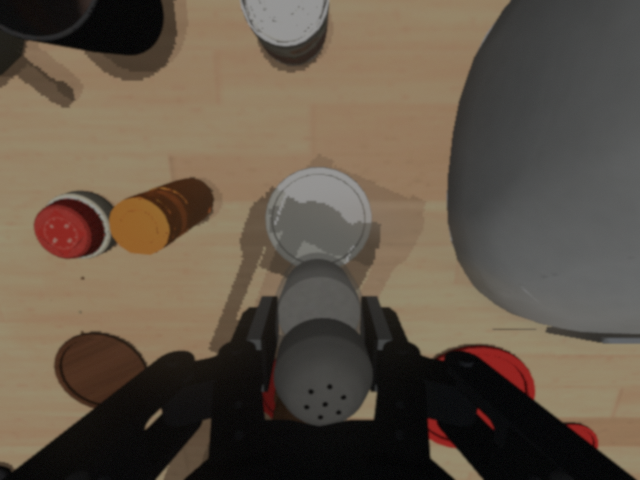

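Emit:
arm_command(
  moves=[
    [-1, [0, 0, 0.1], 0],
    [-1, [0, 0, 0.25], 0],
    [-1, [0, 0, 0.4], 0],
    [-1, [0, 0, 0.55], 0],
    [-1, [0, 0, 0.7], 0],
    [-1, [0, 0, 0.82], 0],
    [-1, [0, 0, 0.9], 0],
    [-1, [0, 0, 0.94], 0],
    [-1, [0, 0, 0.96], 0],
    [-1, [0, 0, 0.97], 0],
    [-1, [0, 0, 0.98], 0],
    [-1, [0, 0, 0.985], 0],
    [-1, [0, 0, 0.99], 0],
    [-1, [0, 0, 0.995], 0],
    [-1, [0, 0, 0.995], 0],
    [-1, [0, 0, 0.995], 0],
  ],
)

```text
time: 17.12
tool_pos: [0.6402, -0.1936, 0.0623]
tool_rot: [0.0, 1.0, -0.0, 0.001]
contact_force: [0.6, -0.4, 2.3]
gripper_width: 0.436
grasp_force: 59.9
```

Emit:
arm_command(
  moves=[
    [0.2, [0, 0, 0], 0],
    [0.4, [0, 0, 0], 0],
    [1, [0, 0, 0], 0],
    [1, [0, 0, 0], 0],
    [1, [0, 0, 0], 0],
    [1, [0, 0, 0], 0],
    [1, [0, 0, 0], 0],
    [1, [0, 0, -0.1], 0],
    [1, [0, 0, -0.25], 0],
    [1, [0, 0, -0.4], 0],
    [1, [0, 0, -0.55], 0],
    [1, [0, 0, -0.7], 0],
    [1, [0, 0, -0.85], 0],
    [1, [0, 0, -1], 0],
    [1, [0, 0, -1], 0],
  ],
)

```text
time: 18.37
tool_pos: [0.6423, -0.1944, 0.2195]
tool_rot: [0.002, 1.0, -0.0, 0.005]
contact_force: [0.6, -0.6, 1.8]
gripper_width: 1.003
grasp_force: 0.0
```

Emit:
arm_command(
  moves=[
    [1, [0, 0, -0.2], 0],
    [1, [0, 0, -0.4], 0],
    [1, [0, 0, -0.6], 0],
    [1, [-0.1, 0, -0.8], 0],
    [1, [-0.3, 0, -0.8], 0],
    [1, [-0.5, 0, -0.8], 0],
    [1, [-0.7, 0, -0.8], 0],
    [1, [-0.9, 0, -0.8], 0],
    [1, [-1, 0, -0.8], 0],
    [1, [-1, 0, -0.8], 0],
  ],
)

```text
time: 19.2
tool_pos: [0.4875, -0.1931, 0.332]
tool_rot: [0.0, 1.0, -0.001, 0.0]
contact_force: [0.0, -0.6, 0.8]
gripper_width: 1.003
grasp_force: 0.0
```

Emit:
arm_command(
  moves=[
    [1, [-0.2, 0, 0], 0],
    [1, [-0.4, -0.1, 0], 0],
    [1, [-0.55, -0.1, 0], 0],
    [1, [-0.6, -0.1, 0], 0],
    [1, [-0.6, -0.1, 0], 0],
    [1, [-0.6, -0.1, 0], 0],
  ],
)

```text
time: 19.7
tool_pos: [0.4003, -0.1784, 0.3317]
tool_rot: [0.0, 1.0, -0.0, 0.001]
contact_force: [0.3, -0.4, 0.0]
gripper_width: 1.003
grasp_force: 0.0
```

```bash
python3 -c "
from look import *
look('pepper_mill',.19,0,['red_coaster','white_coaster'],'w4.png',[(.437,-.175,.193)])"
```

```text
[ 0.4005 -0.1784  0.3315]
pepper_mill 0.79 [282. 144. 341. 220.] [ 0.4439 -0.1725  0.19  ]
red_coaster 0.92 [410. 112. 529. 227.] [ 0.4338 -0.367   0.005 ]
red_coaster 0.83 [527. 204. 582. 261.] [ 0.3522 -0.491   0.005 ]
red_coaster 0.75 [272. 122. 352. 192.] [ 0.4493 -0.1703  0.005 ]
white_coaster 0.56 [289.   0. 373.  32.] [ 0.6013 -0.1918  0.005 ]
```

View pics/w4.png

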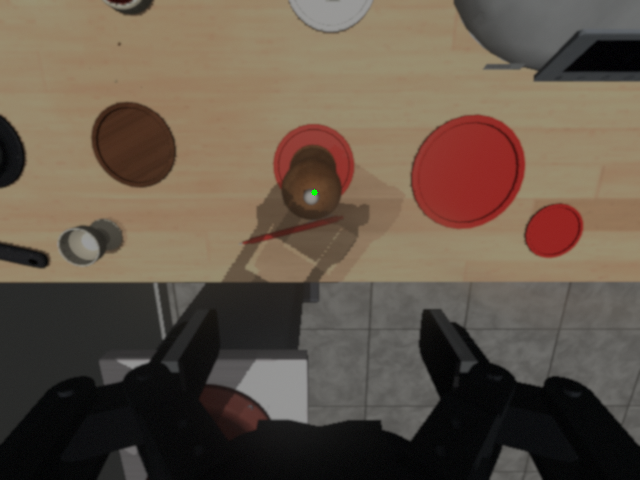

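Mill knob at (311,198), giving (.433,-.173). Grasping the head.

Emit:
arm_command(
  moves=[
    [1, [0.1, -0.03, 0], 0],
    [1, [0.225, -0.035, 0], 0],
    [1, [0.225, -0.035, 0.1], 0],
    [1, [0.225, -0.035, 0.25], 0],
    [1, [0.225, -0.035, 0.4], 0],
    [1, [0.225, -0.035, 0.55], 0],
    [1, [0.225, -0.035, 0.7], 0],
    [1, [0.225, -0.035, 0.85], 0],
    [1, [0.225, -0.035, 1], 0],
  ],
)

```text
time: 20.65
tool_pos: [0.4338, -0.1729, 0.18]
tool_rot: [-0.0, 1.0, 0.0, -0.0]
contact_force: [0.1, 0.4, -0.3]
gripper_width: 1.001
grasp_force: 0.0
```

Emit:
arm_command(
  moves=[
    [1, [0, 0, 0.06], 0],
    [1, [0, 0, 0.115], 0],
    [1, [0, 0, 0.115], 0],
    [1, [0, 0, 0.115], 0],
    [-1, [0, 0, 0.115], 0],
    [-1, [0, 0, 0.115], 0],
    [-1, [0, 0, 0.115], 0],
    [-1, [0, 0, 0.115], 0],
    [-1, [0, 0, 0.115], 0],
    [-1, [0, 0, 0.115], 0],
    [-1, [0, 0, 0.115], 0],
    [-1, [0, 0, 0.115], 0],
  ],
)

```text
time: 21.65
tool_pos: [0.4344, -0.1734, 0.1658]
tool_rot: [0.001, 1.0, -0.0, 0.001]
contact_force: [-0.1, 1.1, 5.4]
gripper_width: 0.545
grasp_force: 61.3
```

Emit:
arm_command(
  moves=[
    [-1, [0, 0, -0.03], 0],
    [-1, [0, 0, -0.1], 0],
    [-1, [0, 0, -0.2], 0],
    [-1, [0, 0, -0.32], 0],
    [-1, [0, 0, -0.45], 0],
    [-1, [0, 0, -0.6], 0],
    [-1, [0.02, -0.05, -0.7], 0],
    [-1, [0.05, -0.15, -0.7], 0],
    [-1, [0.08, -0.25, -0.7], 0],
    [-1, [0.1, -0.37, -0.7], 0],
    [-1, [0.13, -0.5, -0.7], 0],
    [-1, [0.15, -0.62, -0.7], 0],
    [-1, [0.18, -0.75, -0.7], 0],
    [-1, [0.18, -0.87, -0.7], 0],
    [-1, [0.18, -1, -0.7], 0],
  ],
)

```text
time: 22.9
tool_pos: [0.46, -0.0221, 0.269]
tool_rot: [-0.0, 1.0, -0.0, -0.001]
contact_force: [0.1, 0.4, -0.6]
gripper_width: 0.54
grasp_force: 61.8
```

Emit:
arm_command(
  moves=[
    [-1, [0, -0.12, 0], 0],
    [-1, [0, -0.24, 0], 0],
    [-1, [0, -0.34, 0], 0],
    [-1, [0, -0.42, 0], 0],
    [-1, [0, -0.46, 0], 0],
    [-1, [0, -0.47, 0], 0],
    [-1, [0, -0.47, 0], 0],
    [-1, [0, -0.47, 0], 0],
    [-1, [0, -0.47, 0], 0],
  ],
)

```text
time: 23.65
tool_pos: [0.4604, 0.0469, 0.269]
tool_rot: [0.0, 1.0, -0.001, -0.0]
contact_force: [0.0, -0.2, -1.5]
gripper_width: 0.544
grasp_force: 61.8
```

```bash
python3 -c "
from fit import *
f=manip.grab_frame('wrist');print(manip.state()['tool_pos']);save(f,'w5.png')
t=manip.grab_frame('top');fit(t,['red','white'])
fit(f,['wood'])"
```

```text
[0.46043306 0.04693247 0.26903242]
red [ 0.4376 -0.174 ] -106.7
white [ 0.638 -0.194] -34.1
wood [0.4645 0.0505] -92.3
```

View pics/w5.png

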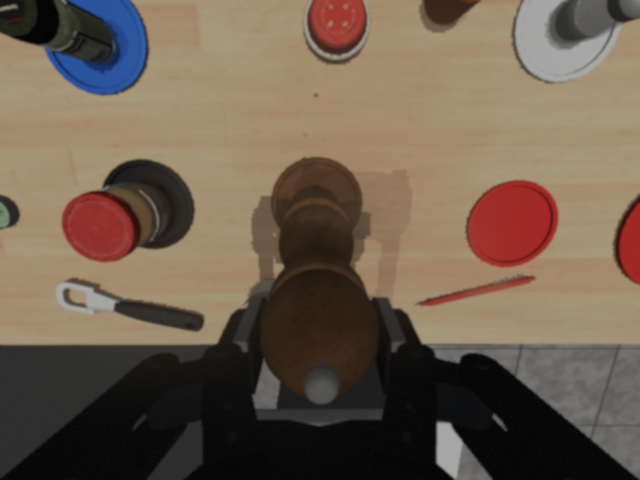

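Emit:
arm_command(
  moves=[
    [-1, [0.015, 0, 0.1], 0],
    [-1, [0.015, 0, 0.22], 0],
    [-1, [0.015, 0, 0.34], 0],
    [-1, [0.015, 0, 0.45], 0],
    [-1, [0.015, 0, 0.55], 0],
    [-1, [0.015, 0, 0.62], 0],
    [-1, [0.015, 0, 0.65], 0],
    [-1, [0.015, 0, 0.67], 0],
    [-1, [0.015, 0, 0.68], 0],
    [-1, [0.015, 0, 0.685], 0],
    [-1, [0.015, 0, 0.69], 0],
    [-1, [0.015, 0, 0.695], 0],
    [-1, [0.015, 0, 0.695], 0],
    [-1, [0.015, 0, 0.695], 0],
  ],
)

```text
time: 24.92
tool_pos: [0.4634, 0.0475, 0.1659]
tool_rot: [0.0, 1.0, -0.0, 0.001]
contact_force: [0.3, 0.2, 1.6]
gripper_width: 0.542
grasp_force: 62.1
```

Emit:
arm_command(
  moves=[
    [0.2, [0, 0, 0], 0],
    [0.4, [0, 0, 0], 0],
    [1, [0, 0, 0], 0],
    [1, [0, 0, 0], 0],
    [1, [0, 0, 0], 0],
    [1, [0, 0, 0], 0],
    [1, [0, 0, 0], 0],
    [1, [0, 0, -0.1], 0],
    [1, [0, 0, -0.25], 0],
    [1, [0, 0, -0.4], 0],
    [1, [0, 0, -0.55], 0],
    [1, [0, 0, -0.7], 0],
    [1, [0, 0, -0.85], 0],
    [1, [0, 0, -1], 0],
    [1, [0, 0, -1], 0],
  ],
)

```text
time: 26.17
tool_pos: [0.4645, 0.0474, 0.3205]
tool_rot: [0.0, 1.0, -0.0, 0.005]
contact_force: [0.0, 0.0, 1.2]
gripper_width: 1.006
grasp_force: 0.0
```

Emit:
arm_command(
  moves=[
    [1, [0, -0.2, 0], 0],
    [1, [-0.1, -0.4, 0], 0],
    [1, [-0.2, -0.6, 0], 0],
    [1, [-0.25, -0.8, 0], 0],
    [1, [-0.25, -1, 0], 0],
    [1, [-0.25, -1, 0], 0],
  ],
)

```text
time: 26.67
tool_pos: [0.4241, 0.2012, 0.3139]
tool_rot: [-0.001, 1.0, 0.002, -0.001]
contact_force: [-0.5, 0.4, 0.1]
gripper_width: 0.999
grasp_force: 0.0
```

Emit:
arm_command(
  moves=[
    [1, [0, -0.15, 0.1], 0],
    [1, [0, -0.26, 0.3], 0],
    [1, [0, -0.26, 0.5], 0],
    [1, [0, -0.26, 0.6], 0],
    [1, [0, -0.26, 0.6], 0],
    [1, [0, -0.26, 0.6], 0],
  ],
)

```text
time: 27.17
tool_pos: [0.4247, 0.236, 0.2235]
tool_rot: [0.001, 1.0, -0.0, -0.001]
contact_force: [0.3, -0.6, -0.3]
gripper_width: 1.002
grasp_force: 0.0
```

```bash
python3 -c "
from look import *
look('red_lid_jar',.093,0,['black_coaster','wood_coaster','blue_coaster'],'w6.png',[(.461,.236,.093)])"
```

```text
[0.4256 0.2363 0.2253]
red_lid_jar 0.72 [272. 150. 357. 240.] [0.46   0.2393 0.093 ]
black_coaster 0.69 [264. 122. 371. 216.] [0.4692 0.2376 0.005 ]
wood_coaster 0.6 [458. 119. 567. 227.] [0.4655 0.0521 0.005 ]
blue_coaster 0.71 [227.   0. 346.  41.] [0.5915 0.2632 0.005 ]
```

View pics/w6.png

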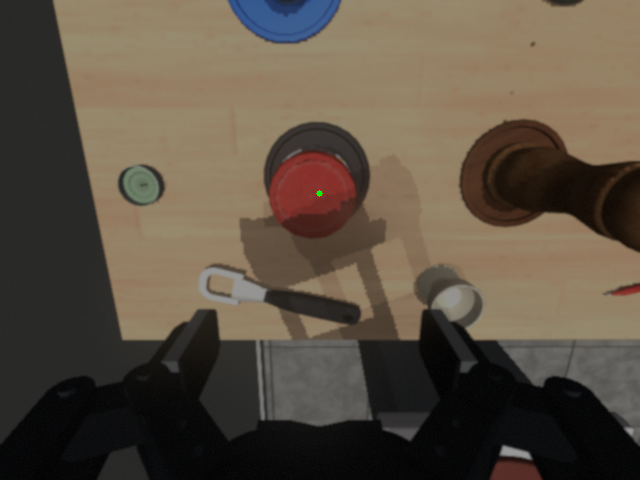

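Lid centre at (313,195), giving (.460,.240). The mill stands on the wooden coaster.

Emit:
arm_command(
  moves=[
    [1, [0.1, -0.02, 0], 0],
    [1, [0.23, -0.025, 0], 0],
    [1, [0.23, -0.025, 0.1], 0],
    [1, [0.23, -0.025, 0.25], 0],
    [1, [0.23, -0.025, 0.4], 0],
    [1, [0.23, -0.025, 0.55], 0],
    [1, [0.23, -0.025, 0.7], 0],
    [1, [0.23, -0.025, 0.85], 0],
    [1, [0.23, -0.025, 1], 0],
  ],
)

```text
time: 28.17
tool_pos: [0.4608, 0.2405, 0.0752]
tool_rot: [-0.0, 1.0, -0.0, 0.001]
contact_force: [-0.4, 0.0, 0.0]
gripper_width: 0.997
grasp_force: 0.0
```

Emit:
arm_command(
  moves=[
    [1, [0, 0, 0.04], 0],
    [1, [0, 0, 0.07], 0],
    [1, [0, 0, 0.07], 0],
    [1, [0, 0, 0.07], 0],
    [-1, [0, 0, 0.07], 0],
    [-1, [0, 0, 0.07], 0],
    [-1, [0, 0, 0.07], 0],
    [-1, [0, 0, 0.07], 0],
    [-1, [0, 0, 0.07], 0],
    [-1, [0, 0, 0.07], 0],
    [-1, [0, 0, 0.07], 0],
    [-1, [0, 0, 0.07], 0],
  ],
)

```text
time: 29.17
tool_pos: [0.4611, 0.2408, 0.0665]
tool_rot: [-0.001, 1.0, -0.0, 0.002]
contact_force: [-1.4, 0.3, 5.9]
gripper_width: 0.725
grasp_force: 64.3
```

Emit:
arm_command(
  moves=[
    [-1, [0, 0, -0.03], 0],
    [-1, [0, 0, -0.1], 0],
    [-1, [0, 0, -0.2], 0],
    [-1, [0, 0, -0.32], 0],
    [-1, [0, 0, -0.45], 0],
    [-1, [0, 0, -0.58], 0],
    [-1, [0, 0, -0.72], 0],
    [-1, [0, 0, -0.86], 0],
    [-1, [0, 0, -1], 0],
  ],
)

```text
time: 29.92
tool_pos: [0.459, 0.24, 0.2152]
tool_rot: [0.0, 1.0, -0.0, -0.0]
contact_force: [0.4, 0.5, -3.3]
gripper_width: 0.716
grasp_force: 65.7
```

Emit:
arm_command(
  moves=[
    [-1, [0, 0, -0.14], 0],
    [-1, [0, 0, -0.28], 0],
    [-1, [0, 0, -0.42], 0],
    [-1, [0, 0, -0.56], 0],
    [-1, [0, 0.05, -0.7], 0],
    [-1, [0, 0.13, -0.8], 0],
    [-1, [0, 0.25, -0.8], 0],
    [-1, [0, 0.37, -0.8], 0],
    [-1, [0, 0.5, -0.8], 0],
    [-1, [0, 0.62, -0.8], 0],
    [-1, [0, 0.75, -0.8], 0],
    [-1, [0, 0.87, -0.8], 0],
    [-1, [0, 1, -0.8], 0],
  ],
)

```text
time: 31.0
tool_pos: [0.4589, 0.0895, 0.3341]
tool_rot: [-0.0, 1.0, -0.0, -0.0]
contact_force: [0.7, -0.2, -2.6]
gripper_width: 0.723
grasp_force: 65.8
```

Emit:
arm_command(
  moves=[
    [-1, [0, 0.12, 0], 0],
    [-1, [0, 0.25, 0], 0],
    [-1, [0, 0.37, 0], 0],
    [-1, [0, 0.5, 0], 0],
    [-1, [0, 0.62, 0], 0],
    [-1, [-0.05, 0.75, 0], 0],
    [-1, [-0.1, 0.87, 0], 0],
    [-1, [-0.15, 1, 0], 0],
  ],
)

```text
time: 31.67
tool_pos: [0.4361, -0.0602, 0.334]
tool_rot: [-0.0, 1.0, -0.0, -0.001]
contact_force: [0.4, -0.7, -4.3]
gripper_width: 0.719
grasp_force: 65.8
```

Emit:
arm_command(
  moves=[
    [-1, [0, 0.12, 0], 0],
    [-1, [0, 0.25, 0.05], 0],
    [-1, [0, 0.37, 0.15], 0],
    [-1, [0, 0.5, 0.25], 0],
    [-1, [0, 0.62, 0.4], 0],
    [-1, [0, 0.7, 0.55], 0],
    [-1, [0, 0.75, 0.7], 0],
    [-1, [0, 0.76, 0.8], 0],
    [-1, [0, 0.76, 0.8], 0],
    [-1, [0, 0.76, 0.8], 0],
    [-1, [0, 0.76, 0.8], 0],
  ],
)

```text
time: 32.58
tool_pos: [0.4375, -0.1737, 0.2157]
tool_rot: [0.0, 1.0, -0.0, 0.001]
contact_force: [0.2, 0.3, -3.5]
gripper_width: 0.723
grasp_force: 66.0
```

```bash
python3 -c "
from fit import *
f=manip.grab_frame('wrist');print(manip.state()['tool_pos']);save(f,'w7.png')
t=manip.grab_frame('top');fit(t,['black'])
fit(f,['red'])"
```

```text
[ 0.43779071 -0.17379431  0.2162004 ]
black [0.459 0.234] -120.0
red [ 0.4386 -0.1716] -70.4
```

View pics/w7.png

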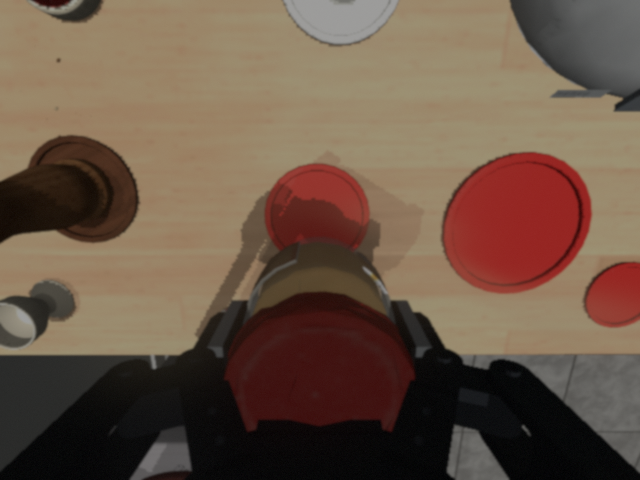

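The jar is centred above the middle red coaster at (317,213), so I'll lower it.

Emit:
arm_command(
  moves=[
    [-1, [0, 0, 0.1], 0],
    [-1, [0, 0, 0.25], 0],
    [-1, [0, 0, 0.4], 0],
    [-1, [0, 0, 0.55], 0],
    [-1, [0, 0, 0.7], 0],
    [-1, [0, 0, 0.82], 0],
    [-1, [0, 0, 0.9], 0],
    [-1, [0, 0, 0.94], 0],
    [-1, [0, 0, 0.96], 0],
    [-1, [0, 0, 0.97], 0],
    [-1, [0, 0, 0.98], 0],
    [-1, [0, 0, 0.985], 0],
    [-1, [0, 0, 0.99], 0],
    [-1, [0, 0, 0.995], 0],
    [-1, [0, 0, 0.995], 0],
    [-1, [0, 0, 0.995], 0],
  ],
)

```text
time: 34.02
tool_pos: [0.4378, -0.1741, 0.0665]
tool_rot: [0.0, 1.0, -0.0, 0.001]
contact_force: [-3.8, 0.4, 6.0]
gripper_width: 0.722
grasp_force: 66.4
```

Emit:
arm_command(
  moves=[
    [0.6, [0, 0, 0], 0],
    [0.8, [0, 0, 0], 0],
    [1, [0, 0, 0], 0],
    [1, [0, 0, 0], 0],
    [1, [0, 0, 0], 0],
    [1, [0, 0, 0], 0],
    [1, [0, 0, 0], 0],
    [1, [0, 0, -0.1], 0],
    [1, [0, 0, -0.25], 0],
    [1, [0, 0, -0.4], 0],
    [1, [0, 0, -0.55], 0],
    [1, [0, 0, -0.7], 0],
    [1, [0, 0, -0.85], 0],
    [1, [0, 0, -1], 0],
    [1, [0, 0, -1], 0],
  ],
)

```text
time: 35.27
tool_pos: [0.4394, -0.175, 0.2206]
tool_rot: [0.002, 1.0, -0.0, 0.004]
contact_force: [0.8, -0.5, 0.8]
gripper_width: 1.004
grasp_force: 0.0
```

Emit:
arm_command(
  moves=[
    [1, [0.1, 0, -0.2], 0],
    [1, [0.3, -0.1, -0.4], 0],
    [1, [0.5, -0.3, -0.6], 0],
    [1, [0.7, -0.5, -0.7], 0],
    [1, [0.9, -0.6, -0.7], 0],
    [1, [1, -0.7, -0.7], 0],
    [1, [1, -0.7, -0.7], 0],
  ],
)

```text
time: 35.85
tool_pos: [0.5899, -0.0656, 0.3193]
tool_rot: [-0.001, 1.0, 0.002, 0.0]
contact_force: [-0.3, -0.6, -0.5]
gripper_width: 0.998
grasp_force: 0.0
```

Emit:
arm_command(
  moves=[
    [1, [0, -0.2, 0], 0],
    [1, [0, -0.4, 0], 0],
    [1, [0, -0.6, 0], 0],
    [1, [0, -0.8, 0], 0],
    [1, [0, -1, 0], 0],
  ],
)

```text
time: 36.27
tool_pos: [0.5866, 0.0821, 0.3188]
tool_rot: [0.0, 1.0, -0.001, -0.001]
contact_force: [1.2, 0.4, -0.3]
gripper_width: 0.999
grasp_force: 0.0
```

Emit:
arm_command(
  moves=[
    [1, [0, -0.2, 0], 0],
    [1, [0, -0.4, 0], 0],
    [1, [0, -0.6, 0.1], 0],
    [1, [0, -0.8, 0.3], 0],
    [1, [0, -1, 0.5], 0],
    [1, [0, -1, 0.6], 0],
    [1, [0, -1, 0.6], 0],
    [1, [0, -1, 0.6], 0],
  ],
)

```text
time: 36.93
tool_pos: [0.5863, 0.2307, 0.228]
tool_rot: [0.001, 1.0, -0.0, -0.002]
contact_force: [1.3, 0.1, -0.5]
gripper_width: 1.002
grasp_force: 0.0
```

```bash
python3 -c "
from look import *
look('spice_jar',.108,0,['blue_coaster','black_coaster'],'w8.png',[(.625,.2614,.108)])"
```

```text
[0.5874 0.2305 0.2302]
spice_jar 0.77 [617. 120. 640. 163.] [0.6585 0.0287 0.108 ]
spice_jar 0.72 [495. 126. 574. 196.] [0.6462 0.0876 0.108 ]
spice_jar 0.55 [245. 156. 307. 223.] [0.6275 0.2601 0.108 ]
blue_coaster 0.71 [456. 298. 555. 386.] [0.4374 0.019  0.005 ]
blue_coaster 0.69 [233. 119. 338. 224.] [0.628  0.2625 0.005 ]
black_coaster 0.66 [270. 283. 357. 366.] [0.4604 0.2368 0.005 ]
```

View pics/w8.png

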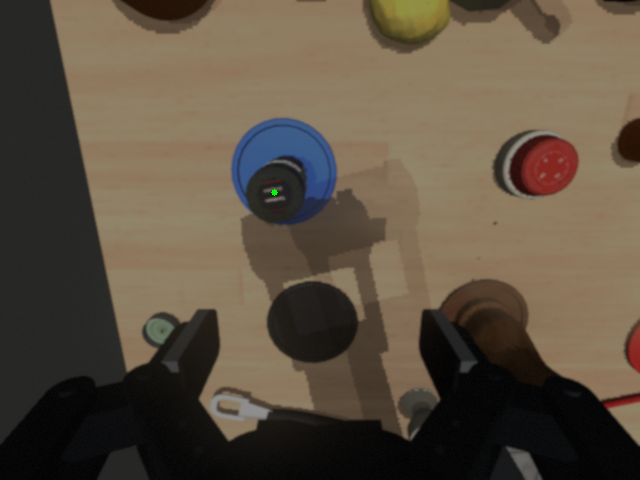

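The spice jar is at the expected (.625,.2614); the dot sits on the cap at (275,192).

Emit:
arm_command(
  moves=[
    [1, [0.15, -0.15, 0], 0],
    [1, [0.25, -0.205, 0], 0],
    [1, [0.25, -0.205, 0.1], 0],
    [1, [0.25, -0.205, 0.25], 0],
    [1, [0.25, -0.205, 0.4], 0],
    [1, [0.25, -0.205, 0.55], 0],
    [1, [0.25, -0.205, 0.7], 0],
    [1, [0.25, -0.205, 0.85], 0],
    [1, [0.25, -0.205, 0.95], 0],
    [1, [0.25, -0.205, 1], 0],
    [1, [0.25, -0.205, 1], 0],
    [-1, [0.25, -0.205, 1], 0],
    [-1, [0.25, -0.205, 1], 0],
    [-1, [0.25, -0.205, 1], 0],
    [-1, [0.25, -0.205, 1], 0],
    [-1, [0.25, -0.205, 1], 0],
    [-1, [0.25, -0.205, 1], 0],
    [-1, [0.25, -0.205, 1], 0],
    [-1, [0.25, -0.205, 1], 0],
  ],
)

```text
time: 38.72
tool_pos: [0.6259, 0.2621, 0.0821]
tool_rot: [-0.0, 1.0, -0.0, 0.001]
contact_force: [-0.4, -2.2, 5.5]
gripper_width: 0.466
grasp_force: 60.0
```

Emit:
arm_command(
  moves=[
    [-1, [0, 0, -0.03], 0],
    [-1, [0, 0, -0.1], 0],
    [-1, [0, 0, -0.2], 0],
    [-1, [0, 0, -0.35], 0],
    [-1, [0, 0, -0.5], 0],
    [-1, [-0.1, 0, -0.6], 0],
    [-1, [-0.2, 0.05, -0.6], 0],
    [-1, [-0.35, 0.1, -0.6], 0],
    [-1, [-0.5, 0.15, -0.6], 0],
    [-1, [-0.65, 0.17, -0.6], 0],
    [-1, [-0.8, 0.17, -0.6], 0],
    [-1, [-0.9, 0.17, -0.6], 0],
    [-1, [-1, 0.17, -0.6], 0],
    [-1, [-1, 0.17, -0.6], 0],
    [-1, [-1, 0.17, -0.6], 0],
  ],
)

```text
time: 39.97
tool_pos: [0.4748, 0.2367, 0.1712]
tool_rot: [-0.0, 1.0, 0.0, 0.001]
contact_force: [-0.6, -1.0, -1.3]
gripper_width: 0.465
grasp_force: 60.4
```

Emit:
arm_command(
  moves=[
    [-1, [-0.05, 0.01, 0], 0],
    [-1, [-0.1, 0.01, 0], 0],
    [-1, [-0.1, 0.01, 0.1], 0],
    [-1, [-0.1, 0.01, 0.2], 0],
    [-1, [-0.1, 0.01, 0.3], 0],
    [-1, [-0.1, 0.01, 0.4], 0],
    [-1, [-0.1, 0.01, 0.48], 0],
    [-1, [-0.1, 0.01, 0.54], 0],
    [-1, [-0.1, 0.01, 0.565], 0],
    [-1, [-0.1, 0.01, 0.575], 0],
    [-1, [-0.1, 0.01, 0.58], 0],
    [-1, [-0.1, 0.01, 0.585], 0],
    [-1, [-0.1, 0.01, 0.59], 0],
    [-1, [-0.1, 0.01, 0.595], 0],
    [-1, [-0.1, 0.01, 0.595], 0],
    [-1, [-0.1, 0.01, 0.595], 0],
  ],
)

```text
time: 41.3
tool_pos: [0.4605, 0.2353, 0.082]
tool_rot: [-0.0, 1.0, -0.0, 0.001]
contact_force: [-1.3, -0.9, 5.8]
gripper_width: 0.462
grasp_force: 60.7
```

Emit:
arm_command(
  moves=[
    [0.2, [0, 0, 0], 0],
    [0.4, [0, 0, 0], 0],
    [1, [0, 0, 0], 0],
    [1, [0, 0, 0], 0],
    [1, [0, 0, 0], 0],
    [1, [0, 0, 0], 0],
    [1, [0, 0, 0], 0],
    [1, [0, 0, -0.1], 0],
    [1, [0, 0, -0.25], 0],
    [1, [0, 0, -0.4], 0],
    [1, [0, 0, -0.55], 0],
    [1, [0, 0, -0.7], 0],
    [1, [0, 0, -0.85], 0],
    [1, [0, 0, -1], 0],
    [1, [0.2, 0, -1], 0],
    [1, [0.5, 0, -1], 0],
    [1, [0.8, 0, -1], 0],
    [1, [1, 0, -1], 0],
    [1, [1, 0, -1], 0],
  ],
)

```text
time: 42.88
tool_pos: [0.6144, 0.2339, 0.2284]
tool_rot: [0.0, 1.0, -0.001, -0.0]
contact_force: [-1.0, -0.5, -1.3]
gripper_width: 0.999
grasp_force: 0.0
```

```bash
python3 - <<'E'
from h import *
f=manip.grab_frame("top");print(manip.state()["time"])
for n,x,y,h in [("red",.4378,-.174,.093),("white",.638,-.194,.093),("black",.460,.2355,.108),("wood",.462,.0475,.193)]:
    for t in np.linspace(0,6.28,60):
        q=proj(f,(x+.051*np.cos(t),y+.051*np.sin(t),.006));cv2.circle(f["frame"],(int(q[0]*16),int(q[1]*16)),4,(0,255,0),-1,shift=4)
    q=proj(f,(x,y,h));cv2.circle(f["frame"],(int(q[0]*16),int(q[1]*16)),10,(0,0,255),-1,shift=4)
s=manip.grab_frame("side")
a=cv2.resize(f["frame"][140:350,140:370],(480,438),interpolation=0);b=cv2.resize(s["frame"][140:340,190:470],(320,229))
c=np.zeros((438,800,3),np.uint8);c[:,:480]=a;c[:229,480:]=b
cv2.imwrite("pics/fin.png",c[:,:,::-1])
E
```

```text
42.9333
```

View pics/fin.png

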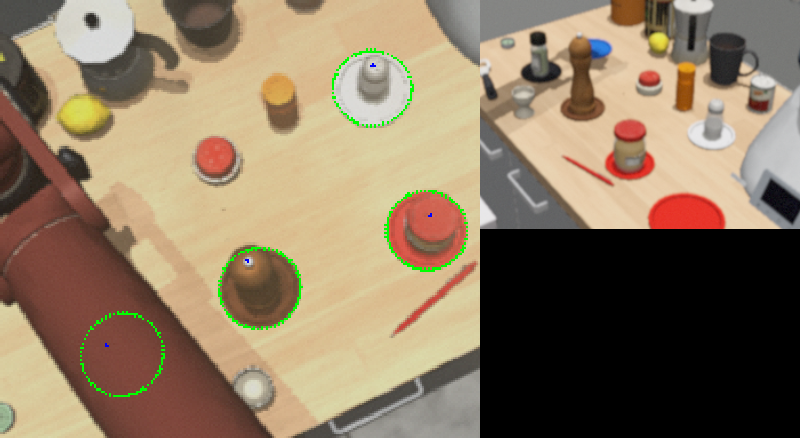

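The mill, jar and salt tops match their expected dots. The side view shows the spice jar upright in the middle of the black coaster, and the timer and egg cup are unmoved. Handing in.

```bash
python3 -c "
from plant import manip;print(manip.job_done())"
```

```text
the job is handed in; nothing more can be done
None
```

All four seasonings stand upright on their own coasters, the timer and egg cup look undisturbed in the final pictures, and the job was handed in at about 43 s; the hand-in returned no verdict.

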